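# Stack the spacer and top disc of a pressing die in its assembly jig

## Robot

A 7-joint arm with a two-finger parallel gripper is mounted at the origin on a cart in front of the work surface, level with it; the furniture and walls round the work are solid. World frame = base frame: x ahead of the robot, y to its left, z up, the work surface at z = 0. Lengths are in m, angles in rad, forces in N, time in s.
With the tool pointing down it reaches from about 0.425 to 0.825 m from the base axis. Payload 3.6 kg.
Tool frame: the origin (TCP) lies where the fingers leave the gripper's body, on its centre line; the fingertips stand 73 mm ahead of it and the grasp point (between the pads) lies 54 mm ahead of it; z points along the fingers, y is the line along which they close (so a half turn about z gives the same grasp; the last joint's range is limited). The gripper opens to 85 mm and grips with 20 to 120 N. Pads are 22 mm wide; open, the fingers measure 114 mm over their backs; the gripper's body (76 mm by 85 mm) begins 54 mm behind the grasp point. The pads swing forward as they close: fully open they stand 13 mm farther back than shut.
Start: joints at [1.133, 0.615, -0.013, 1.423, 0.008, 1.103, -0.04], TCP at [0.26, -0.596, 0.304] pointing down, gripper open.
Joint ranges: [-3.12, 3.12], [-0.3, 2.06], [-1.34, 1.32], [0.26, 2.42], [-1.36, 4.5], [0.01, 1.98], [-2.84, 2.84]. Speed limits (rad/s): [2.79, 2.79, 3.14, 3.14, 3.14, 3.14, 3.14].

## Interface

Orientations are given as a unit quaternion [x, y, z, w].
In Python, from station import arm, snapshot, camera_info, ticket gives the robot as it stands. Calls block until the motion is done:
- arm.movep(position, orientation): joint-space move of the TCP to a pose.
- arm.line_to(position, velocity=0.15, ori=None): straight line of the TCP; ori=None keeps the orientation; velocity is the mean speed in m/s.
- arm.move_j(angles): joint-space move.
- arm.move_gripper(opening, effort=None): opening from 0.0 (shut) to 1.0 (fully open); effort is the grip in N (None keeps the last); returns when the fingers have stopped.
- arm.pause(seconds).
- arm.ik(position, orientation): joint angles nearest the present ones, or None.
- snapshot(name): name is "side" or "top"; returns the picture (420x560x3 uint8, blue, green, red); there is no depth.
- camera_info(name): a dict with "fx", "fy", "cx", "cy" (pixels), "dist_coeffs" ([k1, k2, p1, p2, k3] as OpenCV has them; the pictures are not rectified), "R" (3x3) and "t" (3): a world point X has camera coordinates R X + t. Camera axes: x right, y down, z forward; pixel columns grow to the right and rows downward; lengths in m; the calibration is good to about 2 mm. A picture is of the moment at which its call begins. camera_info takes no time and is no camera call.
A pose or a line that the arm cannot do raises arm.MotionError and nothing moves.
- ticket.finish_job(): hands the job in; it is judged then, once.
Readings, each from a call of its own:
- arm.read_time(): time.
- arm.read_joint_positions(): joint angles.
- arm.read_dq(): joint speeds.
- arm.read_effort(): joint torques, N m.
- arm.read_tool_pos(): TCP position.
- arm.read_eef_rot(): TCP orientation.
- arm.read_ft_force(): force on the tool from outside, world axes, zero at the start.
- arm.read_wrist_torque(): the same for the moment, N m.
- arm.read_opening(): opening from 0.0 (shut) to 1.0 (fully open).
- arm.read_finger_force(): force on a finger pad.
Only numpy, scipy, OpenCV 4.12 (cv2) and the standard library are available. Lean on these libraries where they do the work, as an engineer would, in place of code of your own. Each camera call takes 0.05 s, during which the arm holds its last target. There are 200 camera calls.

## Task

The die body already stands in the pocket between the four posts of the assembly jig. Finish the stack: set the wide spacer ring (as wide as the body, not the narrow ring) flat on the die body between the posts and let go, then set the top disc on the spacer with its knob upward, so that both lie square and centred in the pocket, and leave them there.

Things in the scene. Friction and masses are not known exactly. Their poses are not given: they have to be found in the camera images.
- jig: Fixed jig: aluminium plate 96 (x) by 84 (y) by 12 mm with four steel posts 12 mm thick at x = +-22, y = +-30 mm, tops 80 mm above its underside, the last 12 mm tapered. The pocket between the posts, at the plate's centre, takes 50 mm round parts with about 6 mm play. The wide (48 mm) openings for fingers face +-x of the jig, those along +-y are 32 mm. Origin: centre of its underside, on the worktop; z up.
- die_body_centre (a point): Centre (half-way up) of the die body, a steel cylinder, 50 mm across, 30 mm high, with a 16 mm bore, standing loose in the jig's pocket on the plate, so its top is 42 mm above the worktop. z along its axis.
- spacer_centre (a point): Centre (half-way up) of the spacer: plain white plastic ring, 50 mm across, 30 mm high, 26 mm hole, lying flat on the worktop; either face may be up. A narrow white ring (32 mm across, 30 mm high), not part of the job, also lies about. z along its axis. Seated on the body its centre is 57 mm above the worktop.
- top_disc_centre (a point): Centre (half-way up) of the top disc: steel disc 50 mm across and 14 mm thick with a round knob 20 mm across and 30 mm tall upright on its middle, 44 mm high in all, standing on the worktop knob up. This point is inside the knob, 22 mm above the underside; z points up through the knob. Seated on the spacer this point is 94 mm above the worktop.
Things that resemble listed ones, but are neither listed nor needed, are in the scene too. Leave any brown look-alike of the part that bears top_disc_centre alone. What is shaped like the part that bears spacer_centre but turquoise is not meant.

How it is judged:
By the outcome, as a careful person would: the job done as asked, in the order asked, and still so for the second after the job is handed in, with the robot touching nothing.
It also fails if it takes over 56 s, if anything falls off the work surface, if the arm or the gripper's body presses on something with over 40 N, if the wrist force passes 120 N, or if a joint passes its speed limit or range.

## Working session

There is one attempt and no reset: what is moved stays moved. The work goes in short steps, each a Python script; the robot and the scene stay as the last script left them, time stands still between calls to the robot, and variables do not carry over. Pictures are saved under pics/ and viewed, at most 10 in all, crops included, and the job is handed in when it is done.

```bash
mkdir -p pics; python3 - <<'E'
from station import arm, snapshot, camera_info
import cv2
for n in("top","side"):
    cv2.imwrite(f"pics/{n}0.png",snapshot(n)); print(n,camera_info(n))
print(arm.read_tool_pos(),arm.read_eef_rot(),arm.read_time())
E
```

```text
top {'fx': 527.0971490324898, 'fy': 527.0971490324898, 'cx': 280.8923105481236, 'cy': 211.34845478687237, 'dist_coeffs': array([-0.05158056,  0.        ,  0.        ,  0.        ,  0.        ]), 'R': array([[-1.91860597e-02, -9.99813902e-01, -2.01409324e-03],
       [-9.89112083e-01,  1.92745996e-02, -1.45896458e-01],
       [ 1.45908128e-01, -8.07014205e-04, -9.89297815e-01]]), 't': array([-0.14541951,  0.51432563,  1.00956407])}
side {'fx': 411.9520450113458, 'fy': 411.9520450113458, 'cx': 271.15730669741674, 'cy': 205.76298273595557, 'dist_coeffs': array([-0.09344243,  0.        ,  0.        ,  0.        ,  0.        ]), 'R': array([[-0.68696602, -0.72668905, -0.00084442],
       [-0.50335506,  0.4766776 , -0.72070254],
       [ 0.52412916, -0.49467311, -0.69324392]]), 't': array([0.25650043, 0.36316137, 0.53617392])}
[ 0.25995017 -0.59515594  0.3028313 ] [ 9.78870639e-01  2.04476932e-01 -2.62893941e-04 -1.17751492e-03] 0.1
```

View pics/top0.png

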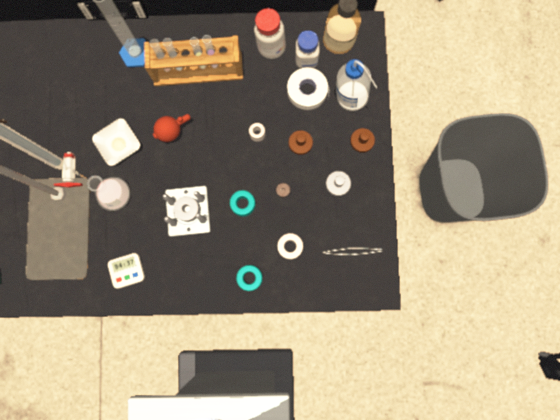

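View pics/side0.png

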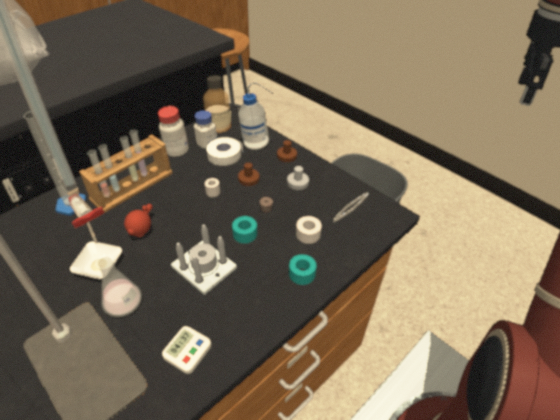

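The top view shows the jig at (188,210), the white wide spacer at (290,246), the steel disc at (338,184) and the narrow ring at (257,132). The side view shows the same parts at (204,262), (309,229), (298,177) and (212,187). I'll fit model silhouettes in each camera.

```bash
cat > h.py <<'E'
import numpy as np, cv2
from scipy.optimize import minimize, brute
from scipy.spatial.transform import Rotation as Rot
from station import arm, snapshot, camera_info, ticket
CI={n:camera_info(n) for n in("top","side")}
def proj(n,P):
    c=CI[n]; K=np.array([[c["fx"],0,c["cx"]],[0,c["fy"],c["cy"]],[0,0,1]])
    return cv2.projectPoints(np.asarray(P,float).reshape(-1,1,3),cv2.Rodrigues(c["R"])[0],c["t"],K,c["dist_coeffs"])[0][:,0]
def unproj(n,uv,z):
    c=CI[n]; K=np.array([[c["fx"],0,c["cx"]],[0,c["fy"],c["cy"]],[0,0,1]])
    u=cv2.undistortPoints(np.array([[uv]],float),K,c["dist_coeffs"])[0,0]
    d=c["R"].T@np.r_[u,1]; o=-c["R"].T@c["t"]; return o+d*(z-o[2])/d[2]
A=np.linspace(0,2*np.pi,40,endpoint=False)
def cyl(r,z0,z1,x=0,y=0): return np.array([[x+r*np.cos(a),y+r*np.sin(a),z] for z in(z0,z1) for a in A])
box=np.array([[x,y,z] for x in(-.048,.048) for y in(-.042,.042) for z in(0,.012)])
posts=[cyl(.006,.012,.075,x,y) for x in(-.022,.022) for y in(-.03,.03)]
MOD=dict(spacer=[cyl(.025,0,.03)],disc=[cyl(.025,0,.014),cyl(.01,.014,.044)],jig=[box]+posts)
S=4
def polys(n,m,p):
    c,s=np.cos(p[2]),np.sin(p[2]); R=np.array([[c,-s,0],[s,c,0],[0,0,1]])
    return [cv2.convexHull(proj(n,q@R.T+[p[0],p[1],0]).astype(np.float32))[:,0] for q in MOD[m]]
def raster(n,m,p,o,w):
    im=np.zeros((w*S,w*S),np.uint8)
    for h in polys(n,m,p): cv2.fillConvexPoly(im,np.round(((h-o+.5)*S-.5)*16).astype(np.int32),255,shift=4)
    return im
def fit(n,m,img,uv,p0,w,thr):
    o=np.array(uv)-w//2; cr=img[o[1]:o[1]+w,o[0]:o[0]+w]
    g=cv2.resize(cr.max(2),None,fx=S,fy=S,interpolation=cv2.INTER_LINEAR)
    mk=(g>thr).astype(np.uint8)*255
    cs,_=cv2.findContours(mk,cv2.RETR_EXTERNAL,cv2.CHAIN_APPROX_NONE)
    mk[:]=0; cv2.drawContours(mk,[max(cs,key=cv2.contourArea)],-1,255,-1)
    yaw=m=="jig"
    f=lambda q: np.count_nonzero(raster(n,m,[q[0],q[1],q[2]*.1/.01 if yaw else 0],o,w)!=mk)
    q0=np.array([p0[0],p0[1],p0[2]*.1]); q0=q0 if yaw else q0[:2]
    N=len(q0); sx=np.vstack([q0]+[q0+.006*np.eye(N)[i] for i in range(N)])
    r=minimize(f,q0,method="Nelder-Mead",options=dict(initial_simplex=sx,xatol=1e-5,fatol=.5))
    p=np.array([r.x[0],r.x[1],r.x[2]*10 if yaw else 0])
    vis=cv2.resize(cr,None,fx=S,fy=S,interpolation=cv2.INTER_LINEAR)
    for h in polys(n,m,p): cv2.polylines(vis,[np.round(((h-o+.5)*S-.5)).astype(np.int32)],True,(0,0,255),1)
    cs,_=cv2.findContours(mk,cv2.RETR_EXTERNAL,cv2.CHAIN_APPROX_NONE); cv2.drawContours(vis,cs,-1,(0,255,0),1)
    return p,r.fun/np.count_nonzero(mk),vis
E
python3 - <<'E'
from h import *
im={n:cv2.imread(f"pics/{n}0.png") for n in CI}
U=dict(jig=[(188,210),(204,262)],spacer=[(290,246),(309,229)],disc=[(338,184),(298,177)])
rows=[]
for i,n in enumerate(("top","side")):
    row=[]
    for m,w in(("jig",66),("spacer",44),("disc",40)):
        p0=unproj(n,U[m][i],.02); p0[2]=0
        p0=[p0[0],p0[1],0]
        best=min((fit(n,m,im[n],U[m][i],[p0[0],p0[1],y],w if i==0 else w+14*(m=="jig"),75) for y in((-.5,-.25,0,.25,.5) if m=="jig" else (0,))),key=lambda t:t[1])
        print(n,m,np.round(best[0],4),round(best[1],3)); row.append(cv2.resize(best[2],(264,264)))
    rows.append(np.hstack(row))
cv2.imwrite("pics/fit0.png",np.vstack(rows))
E
```

```text
top jig [0.5203 0.037  0.0627] 0.093
top spacer [ 0.4452 -0.1727  0.    ] 0.193
top disc [ 0.5723 -0.2754  0.    ] 0.163
side jig [0.5212 0.0391 0.0851] 0.07
side spacer [ 0.4425 -0.169   0.    ] 0.146
side disc [ 0.5704 -0.2718  0.    ] 0.157
```

View pics/fit0.png

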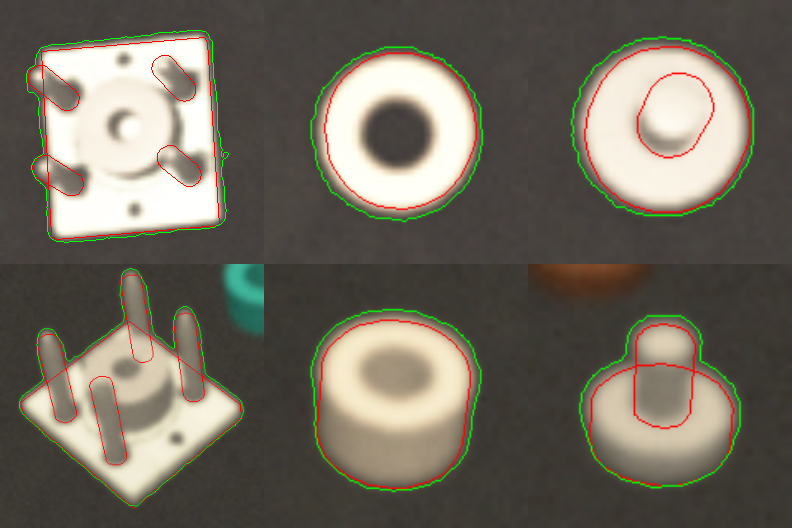

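The fits lie on the right parts, but the threshold is low and the masks come out slightly inflated. I'll refit with a higher one.

```bash
cat > meas.py <<'E'
from h import *
U=dict(jig=[(188,210),(204,262)],spacer=[(290,246),(309,229)],disc=[(338,184),(298,177)])
P0=dict(jig=(.521,.038,.07),spacer=(.444,-.171,0),disc=(.571,-.273,0))
im={n:cv2.imread(f"pics/{n}0.png") for n in CI}
rows=[]
for i,n in enumerate(("top","side")):
    row=[]
    for m,w in(("jig",66),("spacer",44),("disc",40)):
        for thr in((100,110) if i else (130,150)):
            if m=="jig": thr-=20
            b=fit(n,m,im[n],U[m][i],P0[m],w+14*(m=="jig" and i),thr)
            print(n,m,thr,np.round(b[0],4),round(b[1],3))
        row.append(cv2.resize(b[2],(264,264)))
    rows.append(np.hstack(row))
cv2.imwrite("pics/fit1.png",np.vstack(rows))
E
python3 meas.py
```

```text
top jig 110 [0.5212 0.0359 0.0781] 0.033
top jig 130 [0.5215 0.0364 0.0806] 0.022
top spacer 130 [ 0.4442 -0.172   0.    ] 0.065
top spacer 150 [ 0.4442 -0.1717  0.    ] 0.034
top disc 130 [ 0.573  -0.2742  0.    ] 0.027
top disc 150 [ 0.5731 -0.2741  0.    ] 0.039
side jig 80 [0.5218 0.0385 0.0951] 0.053
side jig 90 [0.5223 0.0382 0.0856] 0.029
side spacer 100 [ 0.444  -0.1714  0.    ] 0.058
side spacer 110 [ 0.4442 -0.1717  0.    ] 0.043
side disc 100 [ 0.5735 -0.2745  0.    ] 0.052
side disc 110 [ 0.574  -0.2752  0.    ] 0.077
```

View pics/fit1.png

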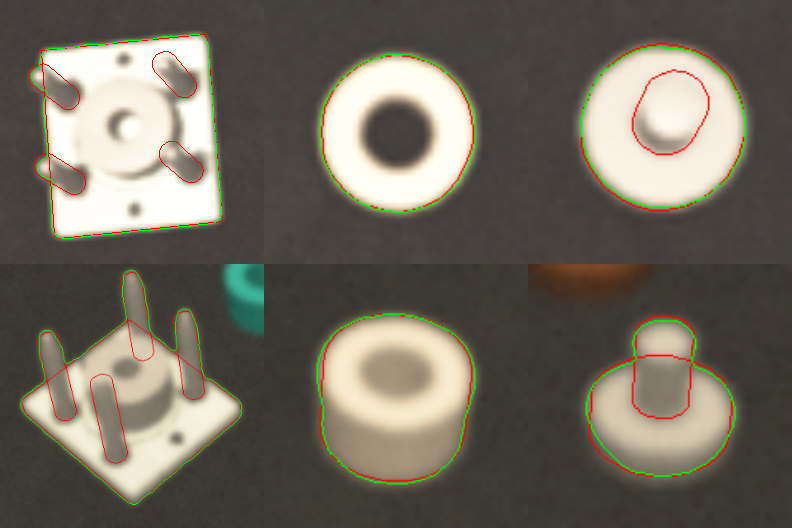

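All fits agree to within about 2 mm: the jig is at (0.522, 0.037) with yaw 0.083, the spacer at (0.444, -0.172) and the disc at (0.5735, -0.2743). I'll grasp the spacer, squeezing it in two directions so it is centred in the gripper, and hover it over the jig.

```bash
cat >> h.py <<'E'
def q(psi):  # tool down, closing line (y) at angle psi
    c,s=np.cos(psi),np.sin(psi)
    return Rot.from_matrix(np.array([[-s,c,0],[c,s,0],[0,0,-1]]).T.reshape(3,3).T if False else np.column_stack([[-s,c,0],[c,s,0],[0,0,-1]])).as_quat()
def bestpsi(pos,psi):
    o=[(abs(j[6]),a) for a in(psi,psi+np.pi) for j in[arm.ik(pos,q(a))] if j is not None]
    print("j7 options",np.round(o,2)); return min(o)[1]
def stat(s): print(s,"t",round(arm.read_time(),2),"pos",np.round(arm.read_tool_pos(),4),"open",round(arm.read_opening(),3),"F",np.round(arm.read_ft_force(),1),"fing",np.round(arm.read_finger_force(),1))
E
sed -i 's/Rot.from_matrix(.*if False else /Rot.from_matrix(/' h.py
python3 - <<'E'
from h import *
x,y=.4441,-.1717; J=(.522,.037); psi=.083
a=bestpsi([*J,.22],psi); b=bestpsi([x,y,.083],psi); c=bestpsi([x,y,.083],psi+np.pi/2)
print(a,b,c)
arm.movep([x,y,.17],q(c)); stat("above")
arm.line_to([x,y,.083],.12); stat("down")
arm.move_gripper(.3,25); stat("sq1")
arm.move_gripper(1.0)
arm.movep([x,y,.083],q(b)); stat("turn")
arm.move_gripper(.3,40); stat("grip")
arm.line_to([x,y,.22],.2); stat("lift")
arm.movep([*J,.22],q(a)); arm.pause(.2); stat("jig")
for n in CI: cv2.imwrite(f"pics/{n}1.png",snapshot(n))
v=np.hstack([cv2.resize(cv2.imread(f"pics/{n}1.png")[u[1]-65:u[1]+35,u[0]-50:u[0]+50],(400,400)) for n,u in(("top",(188,210)),("side",(204,240)))])
cv2.imwrite("pics/v1.png",v)
E
```

```text
j7 options [[0.34 0.08]
 [2.3  3.22]]
j7 options [[0.01 0.08]
 [2.14 3.22]]
j7 options [[1.25 1.65]
 [1.11 4.8 ]]
0.083 0.083 4.79538898038469
above t 1.85 pos [ 0.4443 -0.173   0.1703] open 0.996 F [-0.6 -0.3 -0.5] fing 0.0
down t 2.73 pos [ 0.4444 -0.172   0.0834] open 1.002 F [ 0.1  0.1 -0.5] fing 0.0
sq1 t 3.16 pos [ 0.4444 -0.1717  0.0839] open 0.579 F [-1.   0.3  5. ] fing 25.1
turn t 4.5 pos [ 0.4439 -0.1718  0.0829] open 1.001 F [ 0.1  0.2 -0.6] fing 0.0
grip t 4.94 pos [ 0.4441 -0.1716  0.0833] open 0.559 F [-1.3  0.3  4.5] fing 41.6
lift t 5.78 pos [ 0.4433 -0.1718  0.219 ] open 0.561 F [ 0.4  0.4 -1.3] fing 41.3
jig t 6.87 pos [0.5218 0.0346 0.2197] open 0.555 F [ 0.9  1.  -1.2] fing 41.3
```

View pics/v1.png

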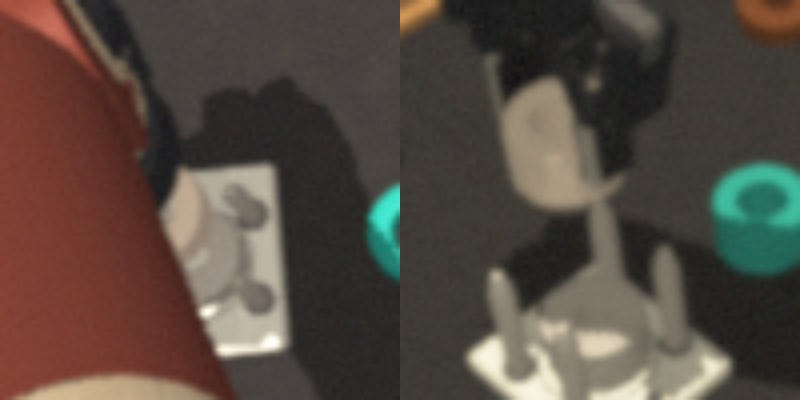

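The spacer is held between the pads, roughly over the pocket; top view about (190,225), side about (560,145) in the crop. Next I'll check where the arm really is, then lower in steps while watching the forces.

```bash
python3 - <<'E'
from h import *
J=(.5218,.037)
arm.line_to([*J,.172],.1,q(.083)); arm.pause(.3)
r=np.array([arm.read_tool_pos() for _ in range(12)]); print(r.mean(0),r.std(0))
j=arm.ik([*J,.172],q(.083)); print(np.round(np.array(j)-arm.read_joint_positions(),4))
e=J-r.mean(0)[:2]; 
print("err",e)
F0=np.mean([arm.read_ft_force() for _ in range(5)],0)
for z in np.arange(.166,.124,-.005):
    arm.line_to([*J,z],.05); F=np.mean([arm.read_ft_force() for _ in range(5)],0)-F0; p=np.mean([arm.read_tool_pos() for _ in range(5)],0)
    print(round(z,3),np.round(p,4),np.round(F,1),round(arm.read_time(),2))
    if F[2]>6 or np.hypot(*F[:2])>8: break
E
```

```text
[0.52203807 0.03702539 0.17251056] [1.11022302e-16 6.93889390e-18 2.77555756e-17]
[-0.0002  0.0008  0.0003  0.0004  0.0001 -0.0001 -0.    ]
err [-2.38074540e-04 -2.53930132e-05]
0.166 [0.5215 0.0369 0.1656] [-0.1 -0.2  0.8] 8.17
0.161 [0.5216 0.0369 0.1606] [-0.9  0.4 -1.3] 8.42
0.156 [0.5216 0.0369 0.1556] [-0.4  0.1 -0.4] 8.67
0.151 [0.5216 0.0369 0.1507] [-1.  -0.  -0.2] 8.92
0.146 [0.5216 0.0369 0.1456] [-1.9  0.6  0.4] 9.17
0.141 [0.5216 0.0369 0.1407] [-2.1 -0.5  0.2] 9.42
0.136 [0.5216 0.0369 0.1357] [-0.6 -0.2  0.8] 9.67
0.131 [0.5216 0.037  0.1307] [-1.2 -0.2  0.7] 9.92
0.126 [0.5217 0.037  0.1257] [-0.8 -0.3 -0.5] 10.17
```

```bash
python3 - <<'E'
from h import *
J=(.5218,.037)
F0=np.mean([arm.read_ft_force() for _ in range(5)],0)
for z in np.arange(.125,.118,-.001):
    arm.line_to([*J,z],.03); arm.pause(.05); F=arm.read_ft_force()-F0
    print(round(z,3),np.round(F,1))
    if F[2]>4: break
arm.move_gripper(.7); stat("rel")   # gentle release
arm.move_gripper(1.0)
arm.line_to([*J,.25],.25); stat("up")
x,y=.5735,-.2743
a=bestpsi([x,y,.1],.083); b=bestpsi([x,y,.1],.083+np.pi/2)
arm.movep([x,y,.2],q(b)); 
for n in CI: cv2.imwrite(f"pics/{n}2.png",snapshot(n))
v=np.hstack([cv2.resize(cv2.imread(f"pics/{n}2.png")[u[1]-40:u[1]+40,u[0]-40:u[0]+40],(400,400),interpolation=cv2.INTER_CUBIC) for n,u in(("top",(188,210)),("side",(204,250)))])
cv2.imwrite("pics/v2.png",v)
E
```

```text
0.125 [-0.5  0.1  4.5]
rel t 10.74 pos [0.5218 0.0369 0.1248] open 0.701 F [ 0.7 -0.8  0.3] fing 0.0
up t 11.78 pos [0.5211 0.0365 0.2492] open 1.001 F [ 0.5 -0.9  0.1] fing 0.0
j7 options [[0.05 0.08]
 [2.75 3.22]]
j7 options [[1.34 1.65]
 [1.21 4.8 ]]
```

View pics/v2.png

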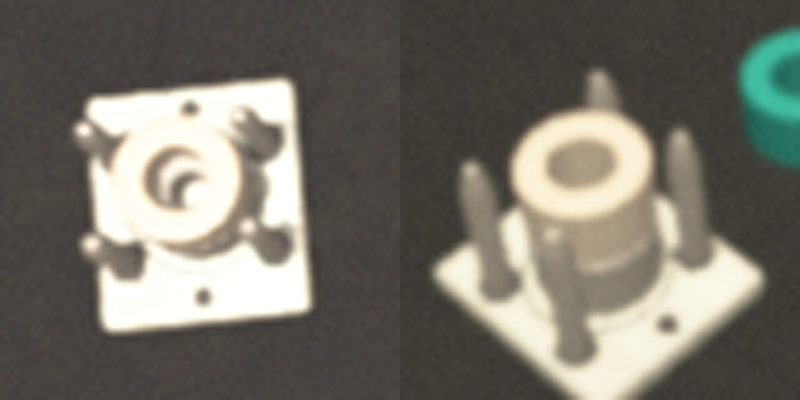

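The spacer sits flat on the body between the posts: top face around (178,180) in the left crop, (583,160) in the right. I'll check centring with a model overlay.

```bash
python3 - <<'E'
from h import *
J=np.array([.5218,.037]);psi=.083; c,s=np.cos(psi),np.sin(psi); R=np.array([[c,-s],[s,c]]); k=6
vs=[]
for n,u in(("top",(186,208)),("side",(206,255))):
    im=cv2.imread(f"pics/{n}2.png"); o=np.array(u)-33
    v=cv2.resize(im[o[1]:o[1]+66,o[0]:o[0]+66],None,fx=k,fy=k,interpolation=cv2.INTER_CUBIC)
    def ring(r,z,x,y,col):
        P=np.array([[*(J+R@np.array([x+r*np.cos(a),y+r*np.sin(a)])),z] for a in A])
        cv2.polylines(v,[np.round((proj(n,P)-o+.5)*k-.5).astype(np.int32)],True,col,1)
    for x in(-.022,.022):
        for y in(-.03,.03): ring(.006,.068,x,y,(255,0,0)); ring(.006,.012,x,y,(255,0,0))
    ring(.025,.072,0,0,(0,0,255)); ring(.013,.072,0,0,(0,0,255)); ring(.025,.042,0,0,(0,160,0)); ring(.025,.012,0,0,(0,160,0))
    B=np.array([[*(J+R@np.array(p)),.012] for p in((-.048,-.042),(.048,-.042),(.048,.042),(-.048,.042))])
    cv2.polylines(v,[np.round((proj(n,B)-o+.5)*k-.5).astype(np.int32)],True,(255,0,255),1)
    vs.append(v)
cv2.imwrite("pics/v3.png",np.hstack(vs))
E
```

```text
(no output)
```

View pics/v3.png

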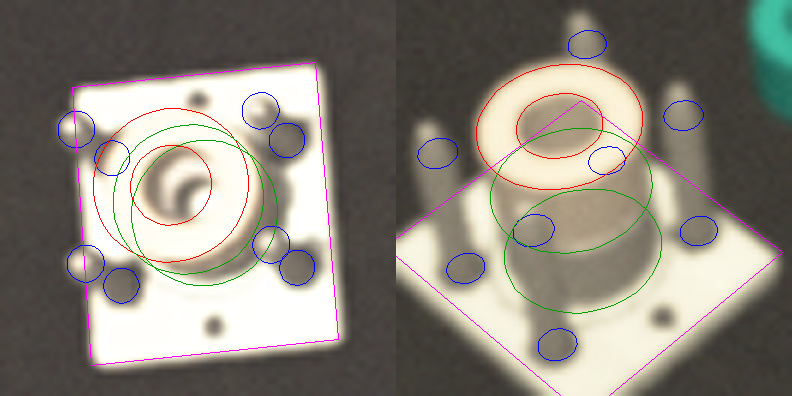

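The overlay matches the spacer, posts and plate within about 1 px, so the spacer is centred. The gripper is now above the disc, so I'll grasp its knob.

```bash
python3 - <<'E'
from h import *
J=(.5218,.037); x,y=.5735,-.2743
arm.move_gripper(.7)
arm.line_to([x,y,.093],.12); stat("down")
arm.move_gripper(0,25); stat("sq1")
arm.move_gripper(.6)
arm.movep([x,y,.093],q(.083)); stat("turn")
arm.move_gripper(0,60); stat("grip")
arm.line_to([x,y,.22],.15); stat("lift")
arm.movep([*J,.22],q(.083)); arm.line_to([*J,.18],.08); arm.pause(.2); stat("jig")
for n in CI: cv2.imwrite(f"pics/{n}4.png",snapshot(n))
v=np.hstack([cv2.resize(cv2.imread(f"pics/{n}4.png")[u[1]-45:u[1]+35,u[0]-40:u[0]+40],(400,400),interpolation=cv2.INTER_CUBIC) for n,u in(("top",(188,210)),("side",(204,245)))])
cv2.imwrite("pics/v4.png",v)
E
```

```text
down t 14.52 pos [ 0.5741 -0.2746  0.0938] open 0.698 F [-0.3  0.2 -0.2] fing 0.0
sq1 t 14.96 pos [ 0.5738 -0.274   0.0938] open 0.221 F [-0.4  2.   4.2] fing 25.0
turn t 16.45 pos [ 0.5734 -0.2744  0.0929] open 0.601 F [-0.2 -0.2  0.2] fing 0.0
grip t 16.84 pos [ 0.5735 -0.2742  0.0932] open 0.21 F [-0.9  0.1  2.1] fing 58.9
lift t 17.84 pos [ 0.5727 -0.2742  0.2187] open 0.209 F [-0.5 -0.3 -2.8] fing 58.6
jig t 19.89 pos [0.5221 0.0371 0.1805] open 0.211 F [ 0.3  0.2 -2. ] fing 58.6
```

View pics/v4.png

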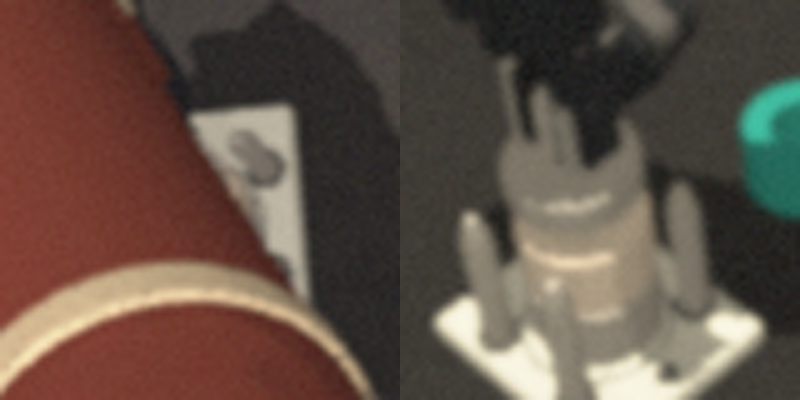

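The disc hangs level above the spacer (right crop, around (575,175)). I'll lower it until it touches, release and retreat.

```bash
python3 - <<'E'
from h import *
J=(.5218,.037)
F0=np.mean([arm.read_ft_force() for _ in range(5)],0)
for z in [.174,.170,.168]+list(np.arange(.167,.159,-.001)):
    arm.line_to([*J,z],.03); arm.pause(.05); F=arm.read_ft_force()-F0
    print(round(z,3),np.round(F,1))
    if F[2]>3.5: break
arm.move_gripper(.4); stat("rel")
arm.move_gripper(.7)
arm.line_to([*J,.28],.2); arm.movep([.5,-.3,.3],q(.083)); stat("away")
for n in CI: cv2.imwrite(f"pics/{n}5.png",snapshot(n))
J=np.array(J);psi=.083; c,s=np.cos(psi),np.sin(psi); R=np.array([[c,-s],[s,c]]); k=6
vs=[]
for n,u in(("top",(186,206)),("side",(206,245))):
    im=cv2.imread(f"pics/{n}5.png"); o=np.array(u)-33
    v=cv2.resize(im[o[1]:o[1]+66,o[0]:o[0]+66],None,fx=k,fy=k,interpolation=cv2.INTER_CUBIC)
    def ring(r,z,x,y,col):
        P=np.array([[*(J+R@np.array([x+r*np.cos(a),y+r*np.sin(a)])),z] for a in A])
        cv2.polylines(v,[np.round((proj(n,P)-o+.5)*k-.5).astype(np.int32)],True,col,1)
    for z in(.042,.072,.086): ring(.025,z,0,0,(0,0,255))
    ring(.01,.116,0,0,(0,160,0))
    vs.append(v)
cv2.imwrite("pics/v5.png",np.hstack(vs))
E
```

```text
0.174 [ 0.2 -0.6 -0.1]
0.17 [ 0.2 -0.1  0.1]
0.168 [-0.9  0.2  0.5]
0.167 [ 0.1 -0.2 -0.1]
0.166 [-0.2 -0.1  0.4]
0.165 [ 1.1 -0.3  0.8]
0.164 [-2.2 -0.3  7.9]
rel t 22.52 pos [0.5218 0.037  0.1639] open 0.4 F [-0.1 -0.7  0.3] fing 0.0
away t 24.9 pos [ 0.5007 -0.2977  0.2998] open 0.7 F [0.1 1.  0.1] fing 0.0
```

View pics/v5.png

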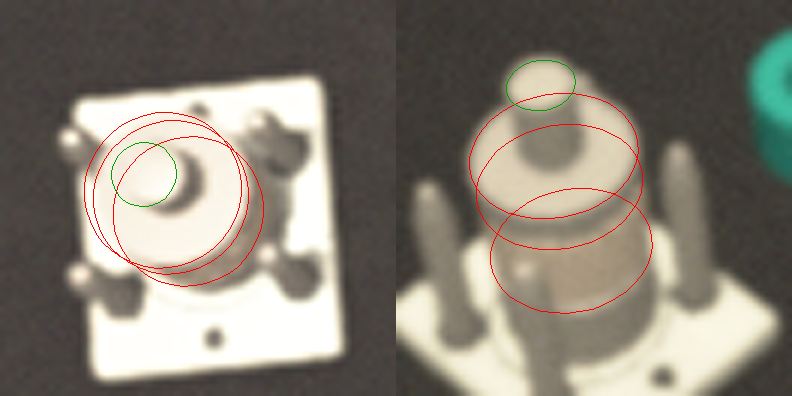

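The disc lies flat and centred, with its outlines and knob on the model within about 1 px. Handing in.

```bash
python3 -c "
from station import ticket
print(ticket.finish_job())"
```

```text
the job is handed in; nothing more can be done
None
```

The wide spacer is on the die body and the top disc is on the spacer, knob up; in the camera images both lie flat and centred to about 1 mm, and the job was handed in at about 25 s.

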